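Close up a shielded test box

TASK

The antenna board is in its nest, so close up the shielded test box for the measurement: first fold the white hold-down frame all the way down over the board, then swing the lid shut over it and press its front edge down until the sprung catch snaps and the lid is fully home. It is all done by pushing with the fingertips: pick nothing up, do not press hard, keep the lid well open until the frame is down, leave the board in its nest and the other things on the bench where they are, and finish clear of everything.

Things in the scene. Friction and masses are not known exactly. Their poses are not given: they have to be found in the camera images.
- test_box: Shielded test box, fixed to the bench: bare aluminium tub 170 (x) x 210 (y) x 58 mm high, black inside. Origin: centre of its underside (bench, z = 0). Its +x points from its front (catch side, nearest the robot) to its back (hinge side), +y to its left. Turned up to 0.35 rad about z. Two brass connectors stand 15 mm out of its right (-y) wall.
- hold_frame (a joint): Angle (rad) of the white hold-down frame: 0 = flat over the board (its stop), 1.57 = upright, at most 1.85; starts 1.45 to 1.8. Plate 64 mm wide (box x -32 to +32 mm), 5 mm thick, 105 mm long from its hinge. It stands at the box's left and folds to the right (-y), its edge ending at box y = -43 mm, its top at z = 45 mm. Friction hinge: stays at any angle; 1 N at its edge moves it.
- frame_hinge (a point): Middle of the frame's hinge line, which runs along the box's x axis at box y = +62 mm, z = 42.5 mm (mid-thickness of the frame).
- frame_edge (a point): Middle of the frame's free edge, mid-thickness, 105 mm from its hinge line; an orange tab 30 mm wide reaches 15 mm beyond. The 30 mm next to the edge is a solid bar over the full width, the place to push, on the face that looks to the box's left while upright; nearer the hinge there is a window 36 mm wide.
- box_lid (a joint): Angle (rad) of the lid: 0 = fully shut (its stop), at most 1.95; starts 1.5 to 1.9, upright or leaning back. Aluminium plate, blue panel outside, 187 mm long x 210 mm wide x 12 mm thick, 8 mm black absorber inside. Friction hinge: stays at any angle; up to 4 N at its front edge moves it. It would jam on the raised frame.
- lid_hinge (a point): Middle of the lid's hinge line, which runs along the box's y axis at box x = +89 mm, z = 60 mm. The lid's outer face lies 11 mm outward of it (above it when shut: z = 71 mm).
- lid_edge (a point): Middle of the lid's front edge at its outer face, 189 mm from the hinge line (box x = -100 mm when shut). A steel tongue 50 mm wide hangs 24 mm down from it; 0.06 rad before shut it meets the sprung roller of the catch on the tub's front, and 5 to 12 N down on the front edge snap it past. The catch then holds the lid at 0.
- board_center (a point): Centre of the loose antenna board, 48 x 49 x 8 mm, 10 g, lying in the nest in the middle of the box, underside at z = 30 mm, brass connector to the box's right. It must stay there.
- next_board: Bystander: a loose antenna board 42 x 44 x 8 mm on the bench to the left of the box. Origin: its underside.
- solder_spool: Bystander: a loose black solder spool, 54 mm across, 40 mm high, on the bench to the left of the box. Origin: its underside.
- attenuator: Bystander: a loose black finned coaxial attenuator 20 x 58 x 20 mm on the bench to the right of the box. Origin: its underside.
Not all that is in view belongs to the job. Leave any green or purple look-alike of the part that bears board_center alone.

How it is judged (in metres and radians):
On the way, in this order (a step that is already met when the one before it is completed fails the run):
1. the frame is folded down flat while the lid is still well open (value of joint hold_frame below 0.05 rad and value of joint box_lid above 0.9 rad), for 0.2 s.
2. the lid is shut and caught, over the folded frame (value of joint box_lid below 0.015 rad and value of joint hold_frame below 0.05 rad), for 0.3 s.
At the end, for the whole second after the job is handed in: The lid is fully shut (within 0.015 rad, which only the snapped catch holds), the frame lies flat under it (within 0.05 rad), the board is in its nest (within about 20 mm), and the things on the bench are at rest (all of step 2 and velocity of joint box_lid below 0.05 rad/s and distance between board_center and test_box below 0.04 m and linear speed of each of solder_spool, attenuator, next_board below 0.02 m/s); the robot touches nothing.
It fails at once if the lid is swung down (below 0.8 rad) while the frame still stands up (above 0.15 rad) (value of joint box_lid below 0.8 rad and value of joint hold_frame above 0.15 rad).
It fails at once if the board is lifted or pushed out of its nest (moved over 8 mm) (distance of board_center from where it was at the start of the episode above 0.008 m).
It fails at once if the box, its frame or its lid is hit or pressed hard (over 150 N) (contact force between the fingers and test_box above 150 N).
It fails at once if a bystander is picked up or pushed (moved over 20 mm) (distance of any of next_board, solder_spool, attenuator from where it was at the start of the episode above 0.02 m).
It also fails if it takes over 56 s, if anything falls off the work surface, if the arm or the gripper's body presses on something with over 40 N, if the wrist force passes 120 N, or if a joint passes its speed limit or range.

ROBOT

A 6-joint arm with a two-finger parallel gripper is mounted at the origin on a cart in front of the work surface, level with it; the furniture and walls round the work are solid. World frame = base frame: x ahead of the robot, y to its left, z up, the work surface at z = 0. Lengths are in mm, angles in rad, forces in N, time in s.
With the tool pointing down it reaches from about 350 to 975 mm from the base axis. Payload 7.1 kg.
Tool frame: the origin (TCP) lies at the very end of the fingers, on their centre line; the grasp point (between the pads) lies 19 mm behind it; y points along the fingers, x is the direction in which the jaws open and shut, and the axes are right-handed (so a half turn about y gives the same grasp; the last joint's range is limited). The gripper opens to 88 mm and grips with 3 to 60 N. Pads are 20 mm wide; open, the fingers measure 115 mm over their backs; the gripper's body (75 mm by 178 mm) begins 61 mm behind the grasp point.
Start: joints at [1.246, 0.423, 1.63, -0, 1.089, -0.019], TCP at [188.128, 595.997, 222.675] pointing down, gripper open.
Joint ranges: [-3, 3], [-0.9, 2.11], [0.09, 2.58], [-1.31, 4.45], [0.11, 2.69], [-2.54, 2.54]. Speed limits (rad/s): [2.39, 2.39, 3.01, 3.14, 3.14, 3.14].

INTERFACE

Orientations are given as a rotation vector (axis times angle).
In Python, from workcell import ctrl gives the robot as it stands. The module is installed in compiled form; this text tells all that it offers.
- The arm moves only by the tool jog_arm, never from a script. Its argument "steps" is a list of rows, each an object with "turn": the turn, a rotation vector about the world's x, y, z scaled (see below), a list of three; "dp": the shift along the world's x, y, z scaled (see below), a list of three; "claw": the opening, from 0 (shut) to 1 (fully open). In form: [{"turn": [wx, wy, wz], "dp": [x, y, z], "claw": claw}, ...]. A call has 1 to 12 rows; each row is the pose to reach, as a shift and turn from the pose measured when the call began, turning the shorter way round; what a row does not reach only later rows make up. The controller multiplies each number of a shift by 80 mm and each number of a turn by pi rad. A row lasts 1/12 s, in which the tool goes at most 41.7 mm and 7.16 degrees, less where a joint would pass 70% of its speed; a pose out of reach is approached as far as the arm can. A call with a number of a shift or a turn outside -1 to 1 is refused whole. A call with a gripper value outside its range is refused whole. The fingers move at their own pace and stop on an object; the grip force is fixed at half the most. Time passes only in rows, so rows that repeat a pose let the fingers close. It gives the time, the measured TCP pose, the force and the opening at its end, in the units of the state.
- ctrl.get_obs(): the state, without advancing time (a new reading comes with each control period).
- ctrl.get_image(name): name is "scene" or "side" or "wrist"; returns a dict with "img" (400x640x3 uint8, red, green, blue), "range_z" (400x640 float32, mm along the optical axis (not along the pixel's ray), 0 where there is no reading), "fovy" (degrees; the focal length in pixels is half the picture's height over the tangent of half this angle, whatever the lens; pixels are square), "cx", "cy" (the principal point, pixels), "camera_from_world" (4x4, takes a point from world to camera coordinates); the wrist camera has in their place "hand_eye" (4x4, takes a point from camera to tool coordinates, whose origin is the TCP and whose axes are the tool frame's). Camera axes: x right, y down, z forward; pixel columns grow to the right and rows downward; lengths in mm; the calibration is good to about 2 mm. A picture is of the moment at which its call begins: read the wrist's pose just before it.
- ctrl.close_job(): hands the job in, once; it reports no verdict.
The state is a dict: "t": time; "qpos": joint angles; "qvel": joint speeds; "joint_torque": joint torques, N m; "ee_pos": TCP position; "orientation": TCP orientation; "ft_force": force on the tool from outside, world axes, zero at the start; "moment": the same for the moment, N m; "width": finger opening in mm.
Only numpy, scipy, OpenCV 4.12 (cv2) and the standard library are available. Lean on these libraries where they do the work, as an engineer would, in place of code of your own. Each camera call takes 0.05 s, during which the arm holds its last target.

## Working session

There is one attempt and no reset: what is moved stays moved. The work goes in short steps, Python scripts to look and compute and a tool call to move; the robot and the scene stay as the last step left them, time stands still between calls to the robot, and variables do not carry over. Pictures are saved under pics/ and viewed, and the job is handed in when it is done.

Besides the shell and the picture viewer there is one more tool, called after "Emit:" by a JSON object that holds its "fn" and its "kwargs". jog_arm: Moves the arm, as the interface text tells. Its arguments: {"type":"object","properties":{"steps":{"type":"array","items":{"type":"object","properties":{"turn":{"type":"array","items":{"type":"number"}},"dp":{"type":"array","items":{"type":"number"}},"claw":{"type":"number"}}}}},"required":["steps"]}

```bash
mkdir -p pics; cat > h.py <<'E'
from workcell import ctrl
import numpy as np, cv2
def grab(n,f):
    o=ctrl.get_obs(); d=ctrl.get_image(n); cv2.imwrite('pics/'+f,cv2.cvtColor(d['img'],cv2.COLOR_RGB2BGR))
    np.savez('pics/'+f[:-4]+'.npz',**{k:v for k,v in d.items()},ee=o['ee_pos'],ori=o['orientation'])
    return d
def cloud(d):
    z=np.array(d['range_z'],float); f=200/np.tan(np.radians(float(d['fovy'])/2))
    v,u=np.mgrid[0:400,0:640]
    P=np.stack([(u-float(d['cx']))/f*z,(v-float(d['cy']))/f*z,z,np.ones_like(z)],-1)
    T=np.linalg.inv(d['camera_from_world'])
    W=(P@T.T)[...,:3]; W[z<=0]=np.nan
    return W
E
python3 - <<'E'
from h import *
grab('scene','s0.png');grab('side','d0.png');print(ctrl.get_obs())
E
```

```text
{'t': 0.1, 'qpos': array([ 1.24599577e+00,  4.23759939e-01,  1.63058803e+00, -2.38770755e-05,
        1.08864671e+00, -1.90064582e-02]), 'qvel': array([-0.00089985, -0.00299991, -0.00286359,  0.00021234, -0.00046665,
        0.0014108 ]), 'joint_torque': array([-3.47326647e-06, -5.45612884e+01, -2.74325770e+01,  6.44641765e-02,
        1.87910063e-02,  1.69139849e-06]), 'ee_pos': array([187.98086219, 595.53068895, 221.99228726]), 'orientation': array([-1.33932688, -0.98023165,  0.98211407]), 'ft_force': array([-0.11920735, -0.83414897, -0.62494265]), 'moment': array([-0.02744783,  0.0063472 ,  0.01606864]), 'width': 88.00750517742048}
```

View pics/s0.png

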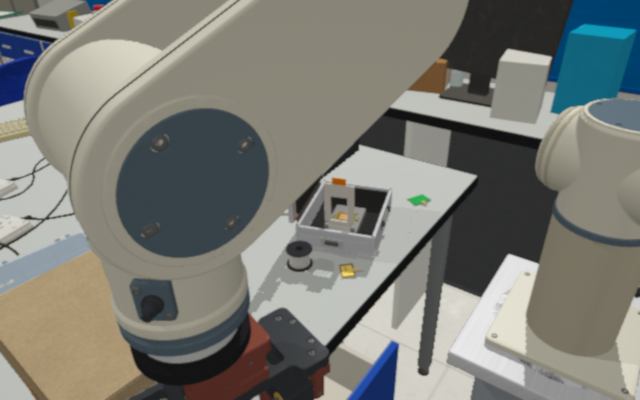

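View pics/d0.png

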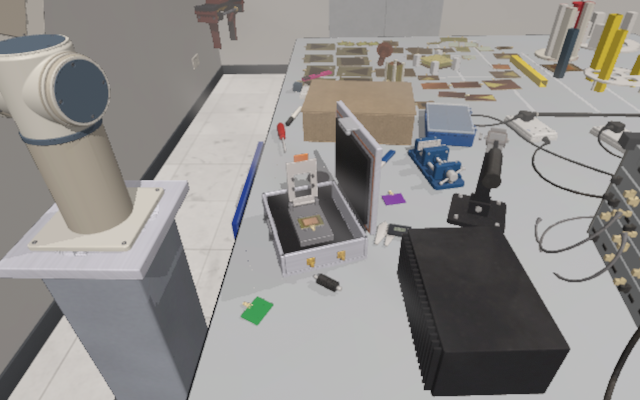

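```bash
python3 - <<'E'
from h import *
d=np.load('pics/d0.npz');W=cloud(d)
for n,(u,v) in dict(rimFR=(286,268),rimBR=(365,240),rimFL=(265,192),tab=(301,158),lidtopR=(377,150),lidtopL=(340,108),wood=(330,130),atten=(327,283),green=(257,310)).items(): print(n,W[v,u].round(1))
m=(abs(W[...,2]-58)<2.5)&(W[...,0]>300)&(W[...,0]<800)
v,u=np.nonzero(m); k=(u>255)&(u<372)&(v>170)&(v<275); P=W[v[k],u[k]]
print(len(P)); r=cv2.minAreaRect(P[:,:2].astype(np.float32)); print(r, cv2.boxPoints(r))
im=cv2.resize(d['img'][90:280,230:400],None,fx=4,fy=4,interpolation=cv2.INTER_CUBIC)[:, :]
cv2.imwrite('pics/d0z.png',cv2.cvtColor(cv2.resize(im,(536,600)),cv2.COLOR_RGB2BGR))
s=np.load('pics/s0.npz');W=cloud(s)
for n,(u,v) in dict(spool=(299,246),nb=(347,269),tab=(339,182),green=(418,200)).items(): print(n,W[v,u].round(1))
cv2.imwrite('pics/s0z.png',cv2.cvtColor(cv2.resize(s['img'][140:290,240:440],None,fx=4,fy=4),cv2.COLOR_RGB2BGR))
E
```

```text
rimFR [ 443.3 -173.4   22.7]
rimBR [ 591.7 -125.3   50.7]
rimFL [378.6  24.6  56. ]
tab [464.9   6.7 153.8]
lidtopR [ 602.6 -123.7  245.5]
lidtopL [543.7  53.  241.3]
wood [518.2 357.3  40.5]
atten [ 520.4 -203.3   16.3]
green [ 399.7 -255.3    3.4]
941
((486.3200378417969, -52.40312194824219), (175.9979248046875, 213.62135314941406), 18.01418685913086) [[ 369.60333    21.957796]
 [ 435.66626  -181.19183 ]
 [ 603.03674  -126.76404 ]
 [ 536.9738     76.38559 ]]
spool [491.4 109.   39.5]
nb [396.4  75.9   0.4]
tab [459.8   8.9 151.4]
green [ 394.2 -247.     1.4]
```

View pics/d0z.png

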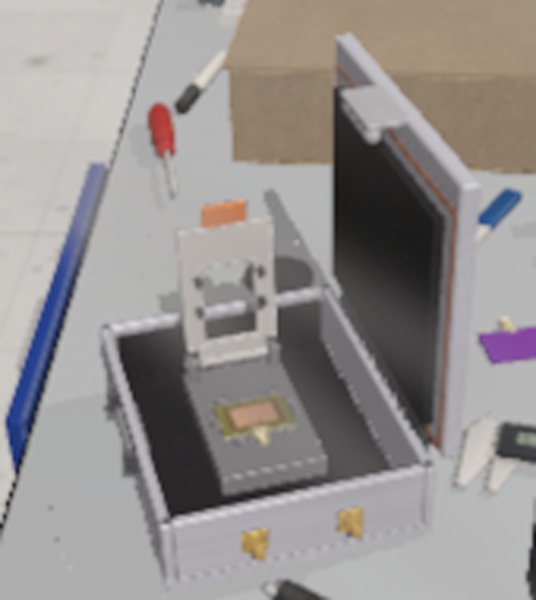

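View pics/s0z.png

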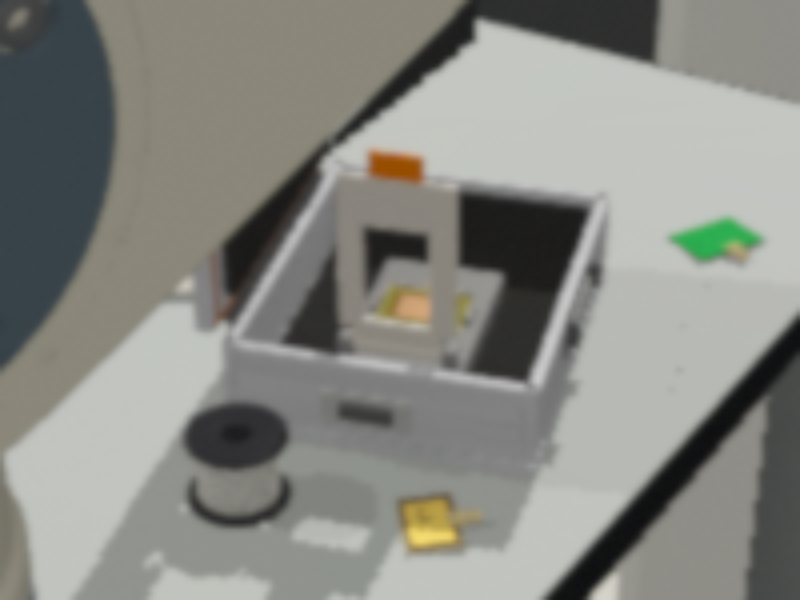

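```bash
cat >> h.py <<'E'
c=np.array([486.3,-52.4,0]); yaw=0.3144
R=np.array([[np.cos(yaw),-np.sin(yaw),0],[np.sin(yaw),np.cos(yaw),0],[0,0,1]])
def tobox(W): return (W-c)@R
def toworld(p): return c+R@np.array(p,float)
E
python3 - <<'E'
from h import *
for f in('d0','s0'):
    d=np.load('pics/%s.npz'%f);B=tobox(cloud(d)); img=d['img'].astype(int)
    x,y,z=B[...,0],B[...,1],B[...,2]
    m=(abs(x)<36)&(z>85)&(z<146)&(y>20)&(y<110)
    P=B[m]; print(f,'frame',len(P),np.percentile(P,[2,50,98],axis=0).round(1))
    A=np.c_[P[:,2]-42.5,np.ones(len(P)),P[:,0]]; s=np.linalg.lstsq(A,P[:,1],rcond=None)[0]; print('y=',s.round(3),'ang',np.pi/2-np.arctan(s[0]))
    m=(img[...,0]>170)&(img[...,2]<60)&(z>100)&(abs(x)<60);P=B[m];print('tab',len(P),np.percentile(P,[5,50,95],axis=0).round(1))
    m=(x>60)&(x<160)&(z>90)&(z<245)&(abs(y)<108)
    P=B[m]
    if len(P)>50:
        print('lid',len(P),np.percentile(P,[2,50,98],axis=0).round(1))
        A=np.c_[P[:,2]-60,np.ones(len(P)),P[:,1]]; s=np.linalg.lstsq(A,P[:,0],rcond=None)[0]; print('x=',s.round(3),'ang',np.pi/2+np.arctan(s[0]))
    # rim edges
    m=(abs(z-58)<3)&(abs(x)<110)&(abs(y)<125)
    P=B[m]
    for a,b,lo,hi in((0,1,-100,-75),(0,1,70,100),(1,0,-115,-95),(1,0,95,115)):
        q=P[(P[:,a]>lo)&(P[:,a]<hi)&(abs(P[:,b])<75)]
        if len(q)>5: print('rim',a,lo,len(q),np.percentile(q[:,a],[3,50,97]).round(1),'slope',np.polyfit(q[:,b],q[:,a],1)[0].round(4),'z',np.median(q[:,2]).round(1))
E
```

```text
d0 frame 538 [[-33.3  55.7  87.4]
 [ -3.5  62.1 125.1]
 [ 28.9  65.  145.3]]
y= [4.4000e-02 5.8459e+01 1.0000e-03] ang 1.5269346912727462Traceback (most recent call last):
  File "<stdin>", line 8, in <module>
    return _quantile_unchecked(
        a, q, axis, out, overwrite_input, method, keepdims, weights)
    return _ureduce(a,
                    func=_quantile_ureduce_func,
    ...<5 lines>...
                    overwrite_input=overwrite_input,
                    method=method)
    r = func(a, **kwargs)
    result = _quantile(arr,
                       quantiles=q,
    ...<2 lines>...
                       out=out,
                       weights=wgt)
    slices_having_nans = np.isnan(arr[-1, ...])
                                  ~~~^^^^^^^^^
IndexError: index -1 is out of bounds for axis 0 with size 0
```

```bash
python3 - <<'E'
from h import *
for f in('d0','s0'):
    d=np.load('pics/%s.npz'%f);B=tobox(cloud(d)); img=d['img'].astype(int)
    x,y,z=B[...,0],B[...,1],B[...,2]
    m=(abs(x)<36)&(z>85)&(z<146)&(y>20)&(y<110)
    P=B[m]; print(f,'frame',len(P),np.percentile(P,[2,50,98],axis=0).round(1))
    m=(img[...,0]>img[...,2]+60)&(z>130)&(z<180)&(abs(x)<60)&(abs(y)<100);P=B[m]
    if len(P):print('tab',len(P),np.percentile(P,[5,50,95],axis=0).round(1))
    m=(x>60)&(x<160)&(z>90)&(z<245)&(abs(y)<108)
    P=B[m]
    if len(P)>50:
        print('lid',len(P),np.percentile(P,[2,50,98],axis=0).round(1))
        A=np.c_[P[:,2]-60,np.ones(len(P)),P[:,1]]; s=np.linalg.lstsq(A,P[:,0],rcond=None)[0]; print('x=',s.round(3),'ang',np.pi/2+np.arctan(s[0]))
    m=(abs(z-58)<3)&(abs(x)<110)&(abs(y)<125)
    P=B[m]
    for a,b,lo,hi in((0,1,-100,-75),(0,1,70,100),(1,0,-115,-95),(1,0,95,115)):
        q=P[(P[:,a]>lo)&(P[:,a]<hi)&(abs(P[:,b])<75)]
        if len(q)>5: print('rim',a,lo,len(q),np.percentile(q[:,a],[3,50,97]).round(1),'slope',np.polyfit(q[:,b],q[:,a],1)[0].round(4),'z',np.median(q[:,2]).round(1))
E
```

```text
d0 frame 538 [[-33.3  55.7  87.4]
 [ -3.5  62.1 125.1]
 [ 28.9  65.  145.3]]
tab 91 [[-16.   61.9 148.6]
 [ -2.2  63.6 155.6]
 [ 10.3  65.9 161.5]]
lid 3184 [[  78.7 -104.7   93.8]
 [  80.1  -46.9  174.6]
 [  95.8   84.1  242.4]]
x= [ 1.6000e-02  7.9391e+01 -4.6000e-02] ang 1.5872244754511031
rim 0 -100 185 [-87.9 -83.7 -79.8] slope -0.0063 z 57.8
rim 0 70 185 [76.3 79.8 83.8] slope -0.0011 z 57.9
rim 1 -115 266 [-105.9 -102.7  -98. ] slope 0.0039 z 57.4
rim 1 95 133 [ 96.4  99.9 105.1] slope 0.0035 z 57.5
s0 frame 532 [[-34.6  65.4  87.8]
 [ -4.4  68.7 125.2]
 [ 25.7  71.9 145.5]]
tab 91 [[-18.3  66.5 148.1]
 [ -6.2  69.1 154.6]
 [  6.8  71.6 161.1]]
lid 165 [[ 75.4  -6.4  90.5]
 [ 77.2  82.2  99.2]
 [ 89.9 107.2 112.1]]
x= [-0.189 80.933  0.081] ang 1.38421396588999
rim 0 -100 121 [-90.6 -86.5 -82.9] slope -0.0051 z 57.0
rim 0 70 147 [73.3 77.5 81.9] slope -0.0063 z 57.1
rim 1 -115 57 [-102.4  -97.7  -95.1] slope -0.0018 z 56.6
rim 1 95 167 [100.7 106.1 110.2] slope -0.0007 z 56.7
```

```bash
sed -i 's/^c=.*$/c=np.array([483.0,-52.1,0]); yaw=0.3144/; s/yaw=0.3144; yaw.*/yaw=0.3144/' h.py; cat >> h.py <<'E'
from scipy.spatial.transform import Rotation as Ro
def where():
    o=ctrl.get_obs(); print('t',o['t'],'tcp',o['ee_pos'].round(1),'box',tobox(o['ee_pos']).round(1),'F',o['ft_force'].round(1),'w',round(o['width'],1))
    M=Ro.from_rotvec(o['orientation']).as_matrix()
    print('tool axes in box',(R.T@M).round(3).tolist())
    # turn to tool x=-+box y, tool y = down
    best=None
    for s in(1,-1):
        X=s*R[:,1];Y=np.array([0,0,-1.]);G=np.c_[X,Y,np.cross(X,Y)]
        w=Ro.from_matrix(G@M.T).as_rotvec()
        if best is None or np.linalg.norm(w)<np.linalg.norm(best): best=w
    print('turn',(best/np.pi).round(4))
    return o
def go(p):
    o=ctrl.get_obs(); print('to',p,((toworld(p)-o['ee_pos'])/80).round(3))
E
python3 - <<'E'
from h import *
where(); go((0,105,222));print(R)
E
```

```text
t 0.1 tcp [188.  595.5 222. ] box [-80.3 707.1 222. ] F [-0.1 -0.8 -0.6] w 88.0
tool axes in box [[0.581, -0.001, -0.814], [0.814, -0.001, 0.581], [-0.001, -1.0, 0.0]]
turn [0.0005 0.     0.1974]
to (0, 105, 222) [ 3.282 -6.847  0.   ]
[[ 0.9509821  -0.30924594  0.        ]
 [ 0.30924594  0.9509821   0.        ]
 [ 0.          0.          1.        ]]
```

Emit:
{"fn": "jog_arm", "kwargs": {"steps": [{"turn": [0,0,0.1],"dp": [0.2,-0.5,0],"claw": 0},{"turn": [0,0,0.197],"dp": [0.4,-1,0],"claw": 0},{"turn": [0,0,0.197],"dp": [0.4,-1,0],"claw": 0},{"turn": [0,0,0.197],"dp": [0.4,-1,0],"claw": 0},{"turn": [0,0,0.197],"dp": [0.4,-1,0],"claw": 0},{"turn": [0,0,0.197],"dp": [0.4,-1,0],"claw": 0}]}}

```text
t: 0.6
ee_pos: [220.1, 515.1, 221.8]
orientation: [-1.044, -1.438, 1.44]
ft_force: [0.7, -0.7, 0.4]
width: 51.1
```

Emit:
{"fn": "jog_arm", "kwargs": {"steps": [{"turn": [0,0,0],"dp": [0.25,-0.5,0],"claw": 0},{"turn": [0,0,0],"dp": [0.5,-1,0],"claw": 0},{"turn": [0,0,0],"dp": [0.5,-1,0],"claw": 0}]}}

```text
t: 0.85
ee_pos: [260.6, 430.5, 221.0]
orientation: [-1.048, -1.431, 1.44]
ft_force: [-0.9, -0.2, 0.3]
width: 31.2
```

Emit:
{"fn": "jog_arm", "kwargs": {"steps": [{"turn": [0,0,0],"dp": [0.25,-0.5,0],"claw": 0},{"turn": [0,0,0],"dp": [0.5,-1,0],"claw": 0},{"turn": [0,0,0],"dp": [0.5,-1,0],"claw": 0}]}}

```text
t: 1.1
ee_pos: [301.1, 346.8, 220.5]
orientation: [-1.052, -1.426, 1.439]
ft_force: [-1.3, 1.2, -0.4]
width: 11.3
```

Emit:
{"fn": "jog_arm", "kwargs": {"steps": [{"turn": [0,0,0],"dp": [0.25,-0.5,0],"claw": 0},{"turn": [0,0,0],"dp": [0.5,-1,0],"claw": 0},{"turn": [0,0,0],"dp": [0.5,-1,0],"claw": 0}]}}

```text
t: 1.35
ee_pos: [342.2, 263.6, 220.4]
orientation: [-1.055, -1.421, 1.436]
ft_force: [-0.6, 1.6, 0.3]
width: 0.5
```

Emit:
{"fn": "jog_arm", "kwargs": {"steps": [{"turn": [0,0,0],"dp": [0.25,-0.5,0],"claw": 0},{"turn": [0,0,0],"dp": [0.5,-1,0],"claw": 0},{"turn": [0,0,0],"dp": [0.5,-1,0],"claw": 0}]}}

```text
t: 1.6
ee_pos: [383.8, 180.9, 220.5]
orientation: [-1.059, -1.418, 1.433]
ft_force: [0.4, 0.8, -0.2]
width: 0.5
```

```bash
python3 - <<'E'
from h import *
where(); go((0,105,222)); print(ctrl.get_obs()['qpos'])
E
```

```text
t 1.6 tcp [383.8 180.9 220.5] box [-22.3 252.2 220.5] F [ 0.4  0.8 -0.2] w 0.5
tool axes in box [[0.018, -0.004, -1.0], [1.0, -0.009, 0.018], [-0.009, -1.0, 0.004]]
turn [ 0.0031 -0.0003  0.0057]
to (0, 105, 222) [ 0.834 -1.664  0.019]
[ 0.41853733  0.12840375  2.0507794  -0.01039829  0.96730501 -1.44290659]
```

Two more legs to box (0,105), then look.

Emit:
{"fn": "jog_arm", "kwargs": {"steps": [{"turn": [0,0,0.003],"dp": [0.21,-0.42,0],"claw": 0},{"turn": [0.003,0,0.006],"dp": [0.42,-0.83,0.02],"claw": 0},{"turn": [0.003,0,0.006],"dp": [0.42,-0.83,0.02],"claw": 0}]}}

```text
t: 1.85
ee_pos: [420.2, 111.2, 222.6]
orientation: [-1.048, -1.434, 1.433]
ft_force: [0.6, 0.2, -0.1]
width: 0.5
```

Emit:
{"fn": "jog_arm", "kwargs": {"steps": [{"turn": [0,0,0],"dp": [0.2,-0.4,0],"claw": 0},{"turn": [0,0,0],"dp": [0.4,-0.77,0],"claw": 0},{"turn": [0,0,0],"dp": [0.4,-0.77,0],"claw": 0},{"turn": [0,0,0],"dp": [0.4,-0.77,0],"claw": 0}]}}

```text
t: 2.18
ee_pos: [452.9, 49.5, 222.4]
orientation: [-1.05, -1.431, 1.429]
ft_force: [-0.5, 0.2, -0.9]
width: 0.5
```

```bash
python3 - <<'E'
from h import *
where(); go((0,105,130)); 
grab('side','d1.png');grab('scene','s1.png')
E
```

```text
t 2.1833 tcp [452.9  49.5 222.4] box [  2.8 106.  222.4] F [-0.5  0.2 -0.9] w 0.5
tool axes in box [[0.01, 0.001, -1.0], [1.0, -0.0, 0.01], [-0.0, -1.0, -0.001]]
turn [-0.      0.0003  0.0032]
to (0, 105, 130) [-0.029 -0.022 -1.155]
```

View pics/d1.png

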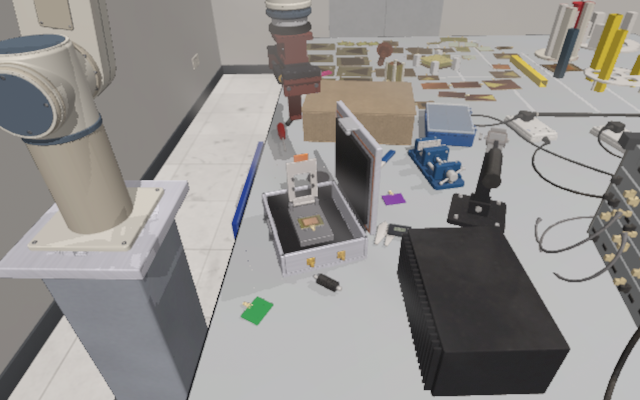

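View pics/s1.png

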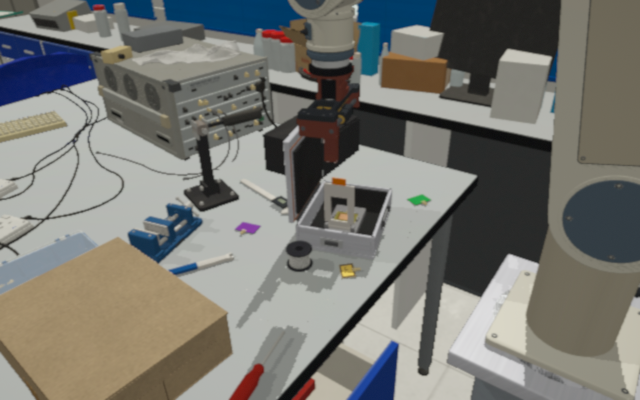

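Emit:
{"fn": "jog_arm", "kwargs": {"steps": [{"turn": [0,0,0],"dp": [-0.02,0,-0.4],"claw": 0},{"turn": [0,0,0.003],"dp": [-0.03,-0.01,-0.8],"claw": 0},{"turn": [0,0,0.003],"dp": [-0.03,-0.02,-1],"claw": 0},{"turn": [0,0,0.003],"dp": [-0.03,-0.02,-1],"claw": 0}]}}

```text
t: 2.62
ee_pos: [446.3, 50.2, 139.4]
orientation: [-1.036, -1.435, 1.442]
ft_force: [0.4, 0.4, -0.3]
width: 0.6
```

```bash
python3 - <<'E'
from h import *
o=where();p0=o['ee_pos']
d=np.load('pics/s1.npz');B=tobox(cloud(d));x,y,z=B[...,0],B[...,1],B[...,2]
m=(x>60)&(x<160)&(z>70)&(z<245)&(y>95)&(y<115);P=B[m];print('lid L edge',len(P),np.percentile(P,[2,50,98],axis=0).round(1)); 
for zz in(100,140,180,220):
    q=P[abs(P[:,2]-zz)<10]; print(zz,np.percentile(q[:,0],[5,50,95]).round(1) if len(q) else 0)
h=np.array([62,42.5])
for a in(1.61,1.4,1.2,1.0,.8,.6,.4,.2,0.):
    s=92; p=h+s*np.array([-np.cos(a),np.sin(a)])+2.5*np.array([np.sin(a),np.cos(a)])
    t=(0,p[0]+13.5,p[1]); print(a,np.round(t,1),((toworld(t)-p0)/80).round(3))
E
```

```text
t 2.6167 tcp [446.3  50.2 139.4] box [ -3.3 108.7 139.4] F [ 0.4  0.4 -0.3] w 0.6
tool axes in box [[-0.004, -0.006, -1.0], [1.0, 0.002, -0.004], [0.002, -1.0, 0.006]]
turn [ 0.0001 -0.002  -0.0013]
lid L edge 544 [[ 85.1  95.8  74. ]
 [ 89.7 105.6 163.7]
 [ 97.4 109.1 241.7]]
100 [85.1 89.9 97.3]
140 [85.3 89.7 97.3]
180 [85.3 89.6 96.4]
220 [85.3 89.7 96. ]
1.61 [  0.   81.6 134.3] [ 0.144 -0.309 -0.063]
1.4 [  0.   62.3 133.6] [ 0.218 -0.538 -0.072]
1.2 [  0.   44.5 129.2] [ 0.287 -0.75  -0.128]
1.0 [  0.   27.9 121.3] [ 0.351 -0.947 -0.226]
0.8 [  0.   13.2 110.2] [ 0.408 -1.122 -0.364]
0.6 [ 0.   1.  96.5] [ 0.455 -1.267 -0.536]
0.4 [ 0.  -8.3 80.6] [ 0.491 -1.377 -0.734]
0.2 [  0.  -14.2  63.2] [ 0.514 -1.448 -0.952]
0.0 [  0.  -16.5  45. ] [ 0.523 -1.475 -1.18 ]
```

Emit:
{"fn": "jog_arm", "kwargs": {"steps": [{"turn": [0,0,0],"dp": [0.07,-0.15,-0.06],"claw": 0},{"turn": [0,0,0],"dp": [0.14,-0.31,-0.06],"claw": 0},{"turn": [0,0,0],"dp": [0.18,-0.42,-0.07],"claw": 0},{"turn": [0,0,0],"dp": [0.22,-0.54,-0.07],"claw": 0},{"turn": [0,0,0],"dp": [0.25,-0.64,-0.1],"claw": 0},{"turn": [0,0,0],"dp": [0.29,-0.75,-0.13],"claw": 0},{"turn": [0,0,0],"dp": [0.32,-0.85,-0.18],"claw": 0},{"turn": [0,0,0],"dp": [0.35,-0.95,-0.23],"claw": 0},{"turn": [0,0,0],"dp": [0.35,-0.95,-0.23],"claw": 0}]}}

```text
t: 3.37
ee_pos: [474.4, -27.1, 120.2]
orientation: [-1.036, -1.434, 1.442]
ft_force: [-0.0, 0.5, 0.6]
width: 0.3
```

```bash
python3 - <<'E'
from h import *
o=where();p0=o['ee_pos']
grab('side','d2.png')
h=np.array([62,42.5])
for a in(1.0,.8,.6,.4,.2,0.):
    s=92; p=h+s*np.array([-np.cos(a),np.sin(a)])+2.5*np.array([np.sin(a),np.cos(a)])
    t=(0,p[0]+13.5,p[1]); print(a,np.round(t,1),((toworld(t)-p0)/80).round(3))
E
```

```text
t 3.3667 tcp [474.4 -27.1 120.2] box [ -0.5  26.5 120.2] F [-0.   0.5  0.6] w 0.3
tool axes in box [[-0.003, -0.007, -1.0], [1.0, 0.002, -0.003], [0.002, -1.0, 0.007]]
turn [ 0.0002 -0.0022 -0.0009]
1.0 [  0.   27.9 121.3] [0.    0.019 0.013]
0.8 [  0.   13.2 110.2] [ 0.057 -0.156 -0.125]
0.6 [ 0.   1.  96.5] [ 0.104 -0.301 -0.297]
0.4 [ 0.  -8.3 80.6] [ 0.14  -0.411 -0.495]
0.2 [  0.  -14.2  63.2] [ 0.163 -0.481 -0.713]
0.0 [  0.  -16.5  45. ] [ 0.172 -0.509 -0.941]
```

View pics/d2.png

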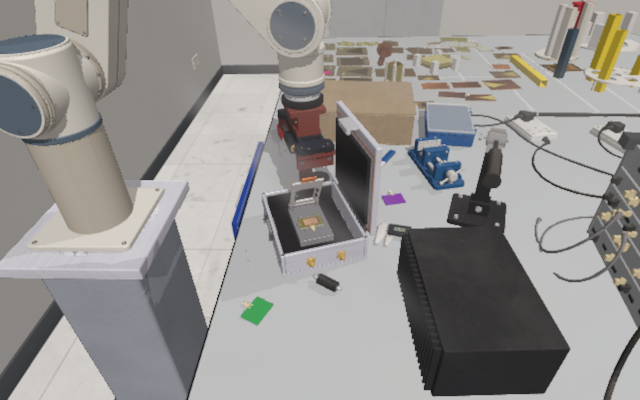

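Emit:
{"fn": "jog_arm", "kwargs": {"steps": [{"turn": [0,0,0],"dp": [0.03,-0.08,-0.07],"claw": 0},{"turn": [0,0,0],"dp": [0.06,-0.17,-0.13],"claw": 0},{"turn": [0,0,0],"dp": [0.08,-0.24,-0.21],"claw": 0},{"turn": [0,0,0],"dp": [0.1,-0.32,-0.3],"claw": 0},{"turn": [0,0,0],"dp": [0.12,-0.38,-0.4],"claw": 0},{"turn": [0,0,0],"dp": [0.14,-0.44,-0.5],"claw": 0},{"turn": [0,0,0],"dp": [0.16,-0.49,-0.61],"claw": 0},{"turn": [0,0,0],"dp": [0.17,-0.52,-0.71],"claw": 0},{"turn": [0,0,0],"dp": [0.18,-0.55,-0.82],"claw": 0},{"turn": [0,0,0],"dp": [0.18,-0.55,-0.88],"claw": 0},{"turn": [0,0,0],"dp": [0.18,-0.55,-0.88],"claw": 0}]}}

```text
t: 4.33
ee_pos: [487.7, -70.5, 48.7]
orientation: [-1.034, -1.432, 1.442]
ft_force: [0.7, -0.3, -0.6]
width: 0.7
```

Emit:
{"fn": "jog_arm", "kwargs": {"steps": [{"turn": [0,0,0],"dp": [0,0,-0.05],"claw": 0},{"turn": [0,0,0],"dp": [0,0,-0.05],"claw": 0}]}}

```text
t: 4.5
ee_pos: [488.2, -70.4, 45.0]
orientation: [-1.035, -1.433, 1.442]
ft_force: [-1.2, -1.2, 7.5]
width: 0.4
```

Emit:
{"fn": "jog_arm", "kwargs": {"steps": [{"turn": [0,0,0],"dp": [0,0,-0.02],"claw": 0},{"turn": [0,0,0],"dp": [0,0,-0.02],"claw": 0},{"turn": [0,0,0],"dp": [0,0,-0.02],"claw": 0},{"turn": [0,0,0],"dp": [0,0,-0.02],"claw": 0}]}}

```text
t: 4.83
ee_pos: [488.3, -70.4, 44.7]
orientation: [-1.035, -1.433, 1.442]
ft_force: [-4.4, -0.8, 16.2]
width: 0.4
```

Emit:
{"fn": "jog_arm", "kwargs": {"steps": [{"turn": [0,0,0],"dp": [0,0,0.3],"claw": 0},{"turn": [0,0,0],"dp": [0,0,0.7],"claw": 0},{"turn": [0,0,0],"dp": [0,0,1],"claw": 0},{"turn": [0,0,0],"dp": [0,0,1],"claw": 0}]}}

```text
t: 5.17
ee_pos: [491.2, -70.7, 129.0]
orientation: [-1.043, -1.438, 1.441]
ft_force: [1.2, 0.0, -0.4]
width: 0.4
```

Emit:
{"fn": "jog_arm", "kwargs": {"steps": [{"turn": [0,0,0],"dp": [0,0,0.4],"claw": 0},{"turn": [0,0,0],"dp": [0,0,0.8],"claw": 0},{"turn": [0,0,0],"dp": [0,0,1],"claw": 0},{"turn": [0,0,0],"dp": [0,0,1],"claw": 0}]}}

```text
t: 5.5
ee_pos: [493.4, -70.9, 212.1]
orientation: [-1.049, -1.443, 1.44]
ft_force: [-0.0, -0.0, -0.1]
width: 0.7
```

```bash
python3 - <<'E'
from h import *
where()
d=grab('side','d3.png');d2=grab('scene','s3.png')
for q in(d,d2):
    B=tobox(cloud(q));x,y,z=B[...,0],B[...,1],B[...,2]
    m=(abs(x)<32)&(y>-43)&(y<55)&(z>30)&(z<60)&(q['img'].min(-1)>130); P=B[m]
    for lo in range(-45,60,15):
        k=P[(P[:,1]>lo)&(P[:,1]<lo+15)]
        if len(k): print(lo,len(k),np.median(k[:,2]).round(1))
    m=(x>60)&(x<160)&(z>85)&(z<245)&(abs(y)<95); P=B[m]
    A=np.c_[P[:,2]-60,np.ones(len(P)),P[:,1]]; print('lid',len(P),np.linalg.lstsq(A,P[:,0],rcond=None)[0].round(3))
go((0,0,330)); 
cv2.imwrite('pics/d3z.png',cv2.cvtColor(cv2.resize(d['img'][90:280,230:400],(536,600)),cv2.COLOR_RGB2BGR))
E
```

```text
t 5.5 tcp [493.4 -70.9 212.1] box [  4.1 -21.1 212.1] F [-0.  -0.  -0.1] w 0.7
tool axes in box [[-0.004, 0.005, -1.0], [1.0, -0.005, -0.004], [-0.005, -1.0, -0.005]]
turn [ 0.0009  0.002  -0.0013]
-45 158 44.9
-30 149 45.0
-15 68 44.9
0 72 44.9
15 69 44.8
30 94 43.9
45 104 44.6
lid 2517 [ 1.5000e-02  8.1791e+01 -2.3000e-02]
-45 61 43.9
-30 100 43.9
-15 58 43.8
0 45 44.1
15 47 43.7
30 47 44.0
45 56 43.8
lid 2034 [1.8000e-02 7.8959e+01 9.0000e-03]
to (0, 0, 330) [-0.102  0.231  1.517]
```

View pics/d3z.png

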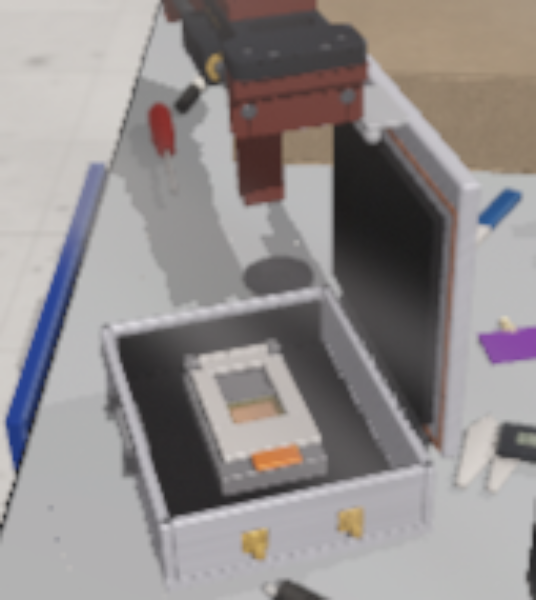

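```bash
python3 - <<'E'
from h import *
go((4,0,290)); go((140,0,290));go((140,0,222))
E
```

```text
to (4, 0, 290) [-0.054  0.246  1.017]
to (140, 0, 290) [1.563 0.772 1.017]
to (140, 0, 222) [1.563 0.772 0.167]
```

Emit:
{"fn": "jog_arm", "kwargs": {"steps": [{"turn": [0,0,0],"dp": [0,0.1,0.45],"claw": 0},{"turn": [0,0,0],"dp": [-0.05,0.25,0.98],"claw": 0},{"turn": [0,0,0],"dp": [-0.05,0.25,1],"claw": 0},{"turn": [0,0,0],"dp": [-0.05,0.25,1],"claw": 0}]}}

```text
t: 5.93
ee_pos: [487.8, -50.2, 289.1]
orientation: [-1.045, -1.441, 1.441]
ft_force: [0.5, -0.4, 0.3]
width: 0.5
```

```bash
python3 - <<'E'
from h import *
where();go((140,0,292));go((140,0,222))
E
```

```text
t 5.9333 tcp [487.8 -50.2 289.1] box [  5.2   0.3 289.1] F [ 0.5 -0.4  0.3] w 0.5
tool axes in box [[-0.005, 0.002, -1.0], [1.0, -0.003, -0.005], [-0.003, -1.0, -0.002]]
turn [ 0.0007  0.0009 -0.0015]
to (140, 0, 292) [1.604 0.517 0.036]
to (140, 0, 222) [ 1.604  0.517 -0.839]
```

Emit:
{"fn": "jog_arm", "kwargs": {"steps": [{"turn": [0,0,0],"dp": [0.4,0.13,0.05],"claw": 0},{"turn": [0,0,0],"dp": [0.8,0.26,0.05],"claw": 0},{"turn": [0,0,0],"dp": [0.8,0.26,0.05],"claw": 0}]}}

```text
t: 6.18
ee_pos: [555.2, -28.4, 290.4]
orientation: [-1.043, -1.442, 1.442]
ft_force: [-0.3, 0.4, 0.6]
width: 0.6
```

Emit:
{"fn": "jog_arm", "kwargs": {"steps": [{"turn": [0,0,0],"dp": [0.4,0.13,0],"claw": 0},{"turn": [0,0,0],"dp": [0.8,0.26,0],"claw": 0},{"turn": [0,0,0],"dp": [0.8,0.26,0],"claw": 0}]}}

```text
t: 6.43
ee_pos: [622.0, -6.5, 286.4]
orientation: [-1.041, -1.441, 1.443]
ft_force: [-1.0, 0.4, -0.7]
width: 0.4
```

```bash
python3 - <<'E'
from h import *
where();go((140,0,222)); grab('scene','s4.png'); grab('side','d4.png')
E
```

```text
t 6.4333 tcp [622.   -6.5 286.4] box [146.3   0.4 286.4] F [-1.   0.4 -0.7] w 0.4
tool axes in box [[-0.007, -0.0, -1.0], [1.0, -0.001, -0.007], [-0.001, -1.0, 0.0]]
turn [ 0.0003  0.     -0.0021]
to (140, 0, 222) [-0.073 -0.029 -0.805]
```

View pics/s4.png

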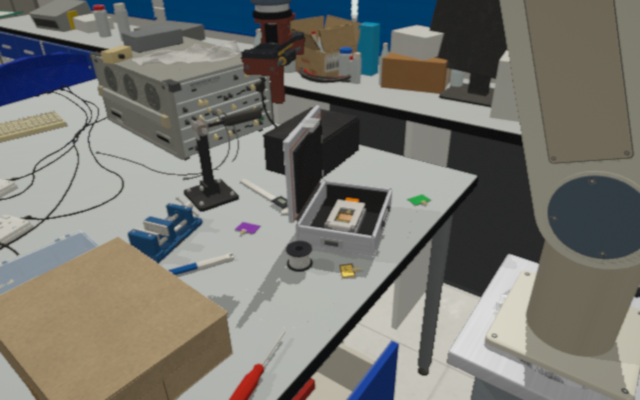

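Emit:
{"fn": "jog_arm", "kwargs": {"steps": [{"turn": [0,0,0],"dp": [-0.03,-0.01,-0.4],"claw": 0},{"turn": [0,0,0],"dp": [-0.07,-0.03,-0.8],"claw": 0},{"turn": [0,0,0],"dp": [-0.07,-0.03,-0.8],"claw": 0}]}}

```text
t: 6.78
ee_pos: [606.1, -10.5, 215.6]
orientation: [-1.027, -1.429, 1.448]
ft_force: [-1.8, 0.1, -0.5]
width: 0.3
```

```bash
cat >> h.py <<'E'
def lidpath(angs,s=165,f=10):
    p0=ctrl.get_obs()['ee_pos']
    for a in angs:
        t=(89-s*np.cos(a)+11*np.sin(a)+f,0,60+s*np.sin(a)+11*np.cos(a)); print(a,np.round(t,1),((toworld(t)-p0)/80).round(3))
E
python3 - <<'E'
from h import *
where();lidpath((1.585,1.4,1.2,1.0,.9))
E
```

```text
t 6.7833 tcp [606.1 -10.5 215.6] box [130.    1.4 215.6] F [-1.8  0.1 -0.5] w 0.3
tool axes in box [[-0.006, -0.016, -1.0], [1.0, 0.004, -0.006], [0.004, -1.0, 0.016]]
turn [ 0.0004 -0.0052 -0.0018]
1.585 [112.3   0.  224.8] [-0.204 -0.085  0.116]
1.4 [ 81.8   0.  224.5] [-0.567 -0.203  0.111]
1.2 [ 49.5   0.  217.8] [-0.951 -0.328  0.028]
1.0 [ 19.1   0.  204.8] [-1.312 -0.446 -0.135]
0.9 [  5.1   0.  196.1] [-1.479 -0.5   -0.243]
```

Emit:
{"fn": "jog_arm", "kwargs": {"steps": [{"turn": [0,0,0],"dp": [-0.1,-0.04,0.06],"claw": 0},{"turn": [0,0,0],"dp": [-0.2,-0.08,0.1],"claw": 0},{"turn": [0,0,0],"dp": [-0.3,-0.11,0.11],"claw": 0},{"turn": [0,0,0],"dp": [-0.4,-0.15,0.11],"claw": 0},{"turn": [0,0,0],"dp": [-0.5,-0.18,0.11],"claw": 0},{"turn": [0,0,0],"dp": [-0.6,-0.21,0.1],"claw": 0},{"turn": [0,0,0],"dp": [-0.7,-0.24,0.09],"claw": 0},{"turn": [0,0,0],"dp": [-0.8,-0.28,0.06],"claw": 0},{"turn": [0,0,0],"dp": [-0.95,-0.33,0.03],"claw": 0},{"turn": [0,0,0],"dp": [-0.95,-0.33,0.03],"claw": 0}]}}

```text
t: 7.62
ee_pos: [527.4, -37.5, 217.4]
orientation: [-1.025, -1.426, 1.448]
ft_force: [-0.4, -0.5, -0.0]
width: 0.5
```

```bash
python3 - <<'E'
from h import *
where();lidpath((1.2,1.1,1,.9,.8,.7,.6,.5)); grab('scene','s5.png'); grab('side','d5.png')
E
```

```text
t 7.6167 tcp [527.4 -37.5 217.4] box [4.670e+01 2.000e-01 2.174e+02] F [-0.4 -0.5 -0. ] w 0.5
tool axes in box [[-0.005, -0.019, -1.0], [1.0, 0.005, -0.005], [0.005, -1.0, 0.019]]
turn [ 0.0005 -0.0062 -0.0017]
1.2 [ 49.5   0.  217.8] [0.033 0.008 0.005]
1.1 [ 34.   0. 212.] [-0.151 -0.051 -0.067]
1 [ 19.1   0.  204.8] [-0.328 -0.109 -0.158]
0.9 [  5.1   0.  196.1] [-0.495 -0.163 -0.266]
0.8 [ -8.1   0.  186. ] [-0.651 -0.214 -0.392]
0.7 [-20.1   0.  174.7] [-0.794 -0.261 -0.534]
0.6 [-31.    0.  162.2] [-0.923 -0.302 -0.689]
0.5 [-40.5   0.  148.8] [-1.037 -0.339 -0.858]
```

View pics/d5.png

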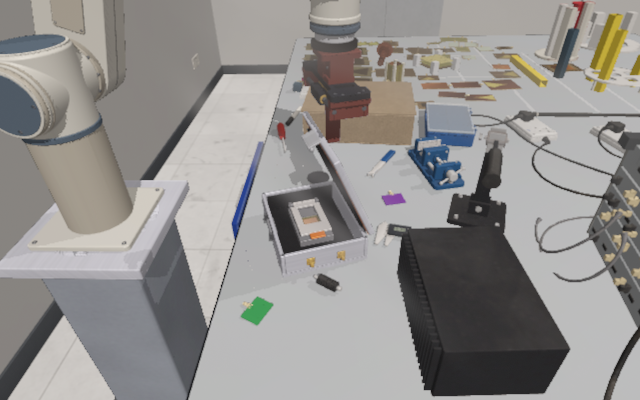

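Emit:
{"fn": "jog_arm", "kwargs": {"steps": [{"turn": [0,0,0],"dp": [-0.08,-0.03,-0.03],"claw": 0},{"turn": [0,0,0],"dp": [-0.16,-0.05,-0.07],"claw": 0},{"turn": [0,0,0],"dp": [-0.24,-0.08,-0.11],"claw": 0},{"turn": [0,0,0],"dp": [-0.33,-0.11,-0.16],"claw": 0},{"turn": [0,0,0],"dp": [-0.41,-0.14,-0.21],"claw": 0},{"turn": [0,0,0],"dp": [-0.5,-0.16,-0.27],"claw": 0},{"turn": [0,0,0],"dp": [-0.57,-0.19,-0.33],"claw": 0},{"turn": [0,0,0],"dp": [-0.65,-0.21,-0.39],"claw": 0},{"turn": [0,0,0],"dp": [-0.72,-0.24,-0.46],"claw": 0},{"turn": [0,0,0],"dp": [-0.79,-0.26,-0.53],"claw": 0},{"turn": [0,0,0],"dp": [-0.86,-0.28,-0.61],"claw": 0},{"turn": [0,0,0],"dp": [-0.92,-0.3,-0.69],"claw": 0}]}}

```text
t: 8.72
ee_pos: [454.8, -61.3, 161.9]
orientation: [-1.026, -1.427, 1.448]
ft_force: [0.5, -0.8, 1.9]
width: 0.5
```

```bash
python3 - <<'E'
from h import *
where();lidpath((.6,.5,.4,.3,.2,.15,.1,.06)); grab('scene','s6.png'); grab('side','d6.png')
E
```

```text
t 8.7167 tcp [454.8 -61.3 161.9] box [-2.970e+01 -1.000e-01  1.619e+02] F [ 0.5 -0.8  1.9] w 0.5
tool axes in box [[-0.005, -0.018, -1.0], [1.0, 0.004, -0.006], [0.004, -1.0, 0.018]]
turn [ 0.0005 -0.0059 -0.0018]
0.6 [-31.    0.  162.2] [-0.015 -0.004  0.004]
0.5 [-40.5   0.  148.8] [-0.129 -0.041 -0.164]
0.4 [-48.7   0.  134.4] [-0.226 -0.073 -0.344]
0.3 [-55.4   0.  119.3] [-0.306 -0.099 -0.533]
0.2 [-60.5   0.  103.6] [-0.367 -0.119 -0.729]
0.15 [-62.5   0.   95.5] [-0.39  -0.126 -0.83 ]
0.1 [-64.1   0.   87.4] [-0.409 -0.132 -0.931]
0.06 [-65.    0.   80.9] [-0.421 -0.136 -1.013]
```

View pics/s6.png

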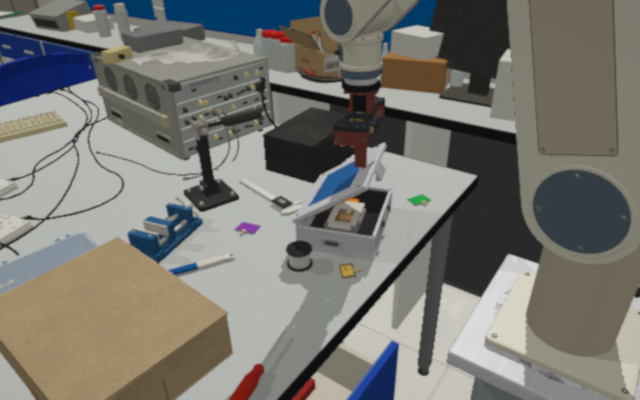

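Emit:
{"fn": "jog_arm", "kwargs": {"steps": [{"turn": [0,0,0],"dp": [-0.07,-0.02,-0.08],"claw": 0},{"turn": [0,0,0],"dp": [-0.13,-0.04,-0.16],"claw": 0},{"turn": [0,0,0],"dp": [-0.18,-0.06,-0.25],"claw": 0},{"turn": [0,0,0],"dp": [-0.24,-0.08,-0.34],"claw": 0},{"turn": [0,0,0],"dp": [-0.28,-0.09,-0.43],"claw": 0},{"turn": [0,0,0],"dp": [-0.32,-0.1,-0.53],"claw": 0},{"turn": [0,0,0],"dp": [-0.36,-0.12,-0.63],"claw": 0},{"turn": [0,0,0],"dp": [-0.39,-0.13,-0.73],"claw": 0},{"turn": [0,0,0],"dp": [-0.41,-0.13,-0.82],"claw": 0},{"turn": [0,0,0],"dp": [-0.41,-0.13,-0.82],"claw": 0}]}}

```text
t: 9.65
ee_pos: [419.4, -71.4, 94.1]
orientation: [-1.02, -1.423, 1.449]
ft_force: [-0.1, 0.0, 0.1]
width: 0.5
```

```bash
python3 - <<'E'
from h import *
where();lidpath((.15,.1,.06,0)); lidpath((.1,.06,0),s=180); grab('scene','s7.png')
E
```

```text
t 9.65 tcp [419.4 -71.4  94.1] box [-66.4   1.3  94.1] F [-0.1  0.   0.1] w 0.5
tool axes in box [[-0.005, -0.023, -1.0], [1.0, 0.007, -0.005], [0.007, -1.0, 0.023]]
turn [ 0.0001 -0.0077 -0.0015]
0.15 [-62.5   0.   95.5] [ 0.052 -0.001  0.017]
0.1 [-64.1   0.   87.4] [ 0.033 -0.007 -0.084]
0.06 [-65.    0.   80.9] [ 0.021 -0.011 -0.166]
0 [-66.   0.  71.] [ 0.01  -0.014 -0.289]
0.1 [-79.    0.   88.9] [-0.145 -0.065 -0.065]
0.06 [-80.    0.   81.8] [-0.157 -0.068 -0.155]
0 [-81.   0.  71.] [-0.168 -0.072 -0.289]
```

View pics/s7.png

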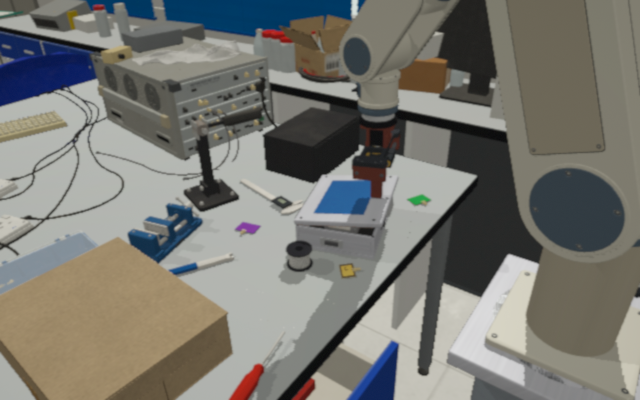

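Emit:
{"fn": "jog_arm", "kwargs": {"steps": [{"turn": [0,-0.004,0],"dp": [-0.1,-0.04,0.04],"claw": 0},{"turn": [0,-0.008,0],"dp": [-0.2,-0.08,0.04],"claw": 0},{"turn": [0,-0.008,0],"dp": [-0.2,-0.08,-0.03],"claw": 0},{"turn": [0,-0.008,0],"dp": [-0.2,-0.08,-0.1],"claw": 0},{"turn": [0,-0.008,0],"dp": [-0.2,-0.08,-0.15],"claw": 0},{"turn": [0,-0.008,0],"dp": [-0.2,-0.08,-0.15],"claw": 0}]}}

```text
t: 10.2
ee_pos: [403.8, -77.9, 82.1]
orientation: [-1.042, -1.441, 1.44]
ft_force: [0.4, 0.5, -0.5]
width: 0.2
```

```bash
python3 - <<'E'
from h import *
where()
E
```

```text
t 10.2 tcp [403.8 -77.9  82.1] box [-83.3  -0.   82.1] F [ 0.4  0.5 -0.5] w 0.2
tool axes in box [[-0.005, 0.001, -1.0], [1.0, -0.001, -0.005], [-0.001, -1.0, -0.001]]
turn [ 0.0001  0.0003 -0.0015]
```

Press slowly: about 1.6 mm per row.

Emit:
{"fn": "jog_arm", "kwargs": {"steps": [{"turn": [0,0,0],"dp": [0,0,-0.02],"claw": 0},{"turn": [0,0,0],"dp": [0,0,-0.04],"claw": 0},{"turn": [0,0,0],"dp": [0,0,-0.06],"claw": 0},{"turn": [0,0,0],"dp": [0,0,-0.08],"claw": 0},{"turn": [0,0,0],"dp": [0,0,-0.1],"claw": 0},{"turn": [0,0,0],"dp": [0,0,-0.1],"claw": 0}]}}

```text
t: 10.7
ee_pos: [403.7, -77.8, 73.8]
orientation: [-1.041, -1.44, 1.441]
ft_force: [-0.1, -0.7, -0.3]
width: 0.6
```

Emit:
{"fn": "jog_arm", "kwargs": {"steps": [{"turn": [0,0,0],"dp": [0,0,-0.02],"claw": 0},{"turn": [0,0,0],"dp": [0,0,-0.04],"claw": 0},{"turn": [0,0,0],"dp": [0,0,-0.04],"claw": 0}]}}

```text
t: 10.95
ee_pos: [403.9, -77.8, 71.1]
orientation: [-1.041, -1.441, 1.441]
ft_force: [-4.7, -0.2, 13.2]
width: 0.4
```

Emit:
{"fn": "jog_arm", "kwargs": {"steps": [{"turn": [0,0,0],"dp": [0,0,-0.02],"claw": 0},{"turn": [0,0,0],"dp": [0,0,-0.03],"claw": 0},{"turn": [0,0,0],"dp": [0,0,-0.03],"claw": 0},{"turn": [0,0,0],"dp": [0,0,-0.03],"claw": 0},{"turn": [0,0,0],"dp": [0,0,-0.03],"claw": 0}]}}

```text
t: 11.37
ee_pos: [404.0, -77.8, 70.6]
orientation: [-1.041, -1.441, 1.441]
ft_force: [-11.0, 0.8, 44.0]
width: 0.6
```

Emit:
{"fn": "jog_arm", "kwargs": {"steps": [{"turn": [0,0,0],"dp": [0,0,0.2],"claw": 0},{"turn": [0,0,0],"dp": [0,0,0.6],"claw": 0},{"turn": [0,0,0],"dp": [0,0,1],"claw": 0},{"turn": [0,0,0],"dp": [0,0,1],"claw": 0}]}}

```text
t: 11.7
ee_pos: [407.6, -78.4, 155.1]
orientation: [-1.05, -1.446, 1.439]
ft_force: [1.2, 0.1, 0.2]
width: 0.4
```

Emit:
{"fn": "jog_arm", "kwargs": {"steps": [{"turn": [0,0,0],"dp": [-0.1,0.2,0.3],"claw": 0},{"turn": [0,0,0],"dp": [-0.3,0.6,0.6],"claw": 0},{"turn": [0,0,0],"dp": [-0.5,1,1],"claw": 0},{"turn": [0,0,0],"dp": [-0.5,1,1],"claw": 0},{"turn": [0,0,0],"dp": [-0.5,1,1],"claw": 0}]}}

```text
t: 12.12
ee_pos: [368.4, 2.7, 236.3]
orientation: [-1.052, -1.451, 1.44]
ft_force: [0.9, -0.5, -0.7]
width: 0.3
```

```bash
python3 - <<'E'
from h import *
where()
for n,f in(('side','d8.png'),('scene','s8.png')):
    d=grab(n,f);B=tobox(cloud(d));x,y,z=B[...,0],B[...,1],B[...,2]
    m=(x>-95)&(x<85)&(abs(y)<95)&(z>50)&(z<110);P=B[m]
    A=np.c_[P[:,0],P[:,1],np.ones(len(P))]; print(n,len(P),np.linalg.lstsq(A,P[:,2],rcond=None)[0].round(4),'front z',np.median(P[P[:,0]<-80][:,2]).round(1))
    for u,v in ((327,283),) if n=='side' else ((299,246),(347,269)): print(cloud(d)[v,u].round(1))
E
```

```text
t 12.1167 tcp [368.4   2.7 236.3] box [-92.1  87.6 236.3] F [ 0.9 -0.5 -0.7] w 0.3
tool axes in box [[-0.008, 0.013, -1.0], [1.0, -0.006, -0.008], [-0.006, -1.0, -0.013]]
turn [ 0.0007  0.0045 -0.0026]
side 5114 [5.00000e-04 1.00000e-03 7.14665e+01] front z 71.0
[ 520.4 -204.7   17.8]
scene 3599 [-7.00000e-04  1.40000e-03  7.03695e+01] front z 70.1
[493.6 106.3  36.9]
[395.3  77.7   2.2]
```

View pics/d8.png

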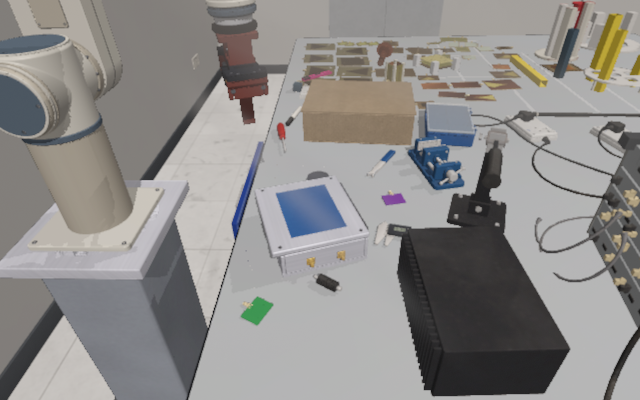

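View pics/s8.png

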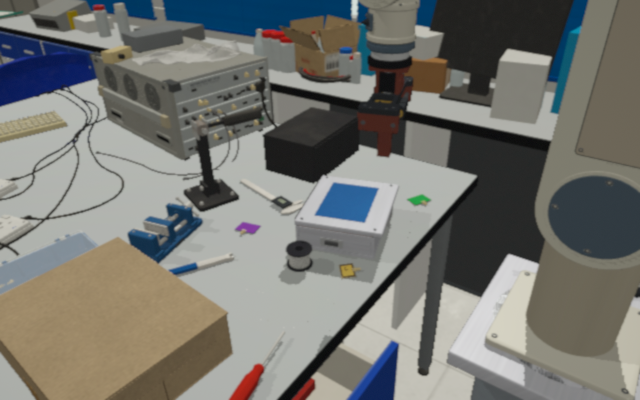

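The lid plane is level to within 0.001 rad at z ≈ 71 mm, so it is shut and caught. The arm is clear, and the bystanders haven't moved.

Emit:
{"fn": "jog_arm", "kwargs": {"steps": [{"turn": [0,0,0],"dp": [0,0,0],"claw": 0},{"turn": [0,0,0],"dp": [0,0,0],"claw": 0},{"turn": [0,0,0],"dp": [0,0,0],"claw": 0},{"turn": [0,0,0],"dp": [0,0,0],"claw": 0}]}}

```text
t: 12.55
ee_pos: [367.8, 0.9, 233.8]
orientation: [-1.049, -1.445, 1.44]
ft_force: [0.1, -0.8, 0.2]
width: 0.2
```

```bash
python3 -c "
from h import *
where(); print(ctrl.close_job())"
```

```text
t 12.55 tcp [367.8   0.9 233.8] box [-93.1  86.1 233.8] F [ 0.1 -0.8  0.2] w 0.2
tool axes in box [[-0.005, 0.007, -1.0], [1.0, -0.005, -0.005], [-0.005, -1.0, -0.007]]
turn [ 0.0008  0.0027 -0.0017]
the job is handed in; nothing more can be done
None
```

The box is closed and I handed the job in at about 12.6 s; it reports no verdict. With the closed fingertips I folded the frame flat while the lid stood at about 1.58 rad. I then swung the lid over from behind and pressed its front edge down until the catch held.

- **Frame:** with the lid still open, its top measured level at 44–45 mm (45 mm expected).
- **Lid:** after I let go, it measured level within 0.001 rad, with its top at 70–71 mm (71 mm expected).
- **Force:** the highest force I read was about 45 N, at the end of the lid press. That was more than the roughly 20 N I meant to use, but well under the limits.
- **Bystanders:** spot depth readings on the spool and attenuator and the camera views showed no movement beyond about 4 mm of reading noise.
- **Board:** before the lid closed, the pictures showed it in its nest. It could not be seen once the lid was shut, so I did not check it again.
- **Arm:** it finished well clear, about 160 mm above the lid, with no contact force.

The two cameras disagreed by 2–5 mm on the box position, so I used their average; this caused no trouble.

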